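# Restock the glue stand and show the dried-out stick to the desk camera

### The arm

A 6-joint arm with a two-finger parallel gripper is mounted at the origin on a cart in front of the work surface, level with it; the furniture and walls round the work are solid. World frame = base frame: x ahead of the robot, y to its left, z up, the work surface at z = 0. Lengths are in m, angles in rad, forces in N, time in s.
With the tool pointing down it reaches from about 0.275 to 0.75 m from the base axis. Payload 10.2 kg.
Tool frame: the origin (TCP) lies midway between the tips of the shut fingers; the grasp point (between the pads) lies 19 mm behind it (env.hold_point_z is the distance from the TCP to the grasp point, in m); z points along the fingers, y is the line along which they close (so a half turn about z gives the same grasp; the last joint's range is limited). The gripper opens to 85 mm and grips with 20 to 120 N. Pads are 22 mm wide; open, the fingers measure 114 mm over their backs; the gripper's body (76 mm by 85 mm) begins 54 mm behind the grasp point. The pads swing forward as they close: fully open they stand 13 mm farther back than shut.
Start: joints at [0.895, 0.313, 1.498, -0, 1.331, -0.223], TCP at [0.23, 0.472, 0.231] pointing down, gripper open.
Joint ranges: [-2.94, 2.94], [-0.97, 2.17], [0.19, 2.56], [-1.23, 4.37], [0.02, 3.11], [-2.88, 2.88]. Speed limits (rad/s): [2.39, 2.39, 3.01, 3.14, 3.14, 3.14].

### API

Orientations are given as a unit quaternion [x, y, z, w].
In Python, from bench import env, kinematics, monitor, eyes, job gives the robot as it stands. The module is installed in compiled form; this text tells all that it offers. Calls block until the motion is done:
- env.reach(position, orientation): joint-space move of the TCP to a pose.
- env.movel(position, velocity=0.15, frame=None, guard=None): straight line of the TCP; frame=None keeps the orientation; velocity is the mean speed in m/s. With guard (N) it stops when the force on the tool has changed by that much, and returns True; else False.
- env.set_joints(angles): joint-space move.
- env.release() and env.close_gripper(effort=None): open the fingers fully, or close them until they stop; effort is the grip in N (None keeps the last).
- env.hold(seconds).
- kinematics.ik(position, orientation): joint angles nearest the present ones, or None.
- monitor.sense(): the state.
- eyes.grab_frame(name): name is "side" or "top"; returns a dict with "frame" (384x512x3 uint8, red, green, blue), "mtx" (3x3 intrinsics, pixels), "view" (4x4, takes a point from world to camera coordinates). Camera axes: x right, y down, z forward; pixel columns grow to the right and rows downward; lengths in m; the calibration is good to about 2 mm. A picture is of the moment at which its call begins. There is no depth.
A pose or a line that the arm cannot do raises env.MotionError and nothing moves.
- job.hand_in(): hands the job in; it is judged then, once.
The state is a dict: "clock": time; "joints": joint angles; "qvel": joint speeds; "joint_efforts": joint torques, N m; "position": TCP position; "ee_rot": TCP orientation; "contact_force": force on the tool from outside, world axes, zero at the start; "ft_torque": the same for the moment, N m; "finger_gap": opening from 0.0 (shut) to 1.0 (fully open); "gripper_force": force on a finger pad.
Only numpy, scipy, OpenCV 4.12 (cv2) and the standard library are available. Lean on these libraries where they do the work, as an engineer would, in place of code of your own. Each camera call takes 0.05 s, during which the arm holds its last target. There are 200 camera calls.

### The job

First drop the two fresh glue sticks that stand on the table, cap up, into the two empty bores of the wooden stand, one in each, fully down. Then pull out the dried-out stick with the red tape round its cap and hold it up for the desk camera: cap upward, its middle about 15 cm straight in front of the lens on the line of sight, leaning so that it is square to the direction the camera looks, not twisted to either side. Finish while still holding it there in the air, leaving the camera, stand, third fresh stick and other things undisturbed.

Things in the scene. Friction and masses are not known exactly. Their poses are not given: they have to be found in the camera images.
- fresh_a_mid (a point): centre (half-way up) of a round glue stick, 31 mm diameter, 106 mm tall, about 50 g, standing upright; z axis = its long axis, towards the cap; straight sides that may be gripped anywhere, the cap being the top 28 mm; a fresh white-capped stick, loose on the table at the start
- fresh_b_mid (a point): centre (half-way up) of a round glue stick, 31 mm diameter, 106 mm tall, about 50 g, standing upright; z axis = its long axis, towards the cap; straight sides that may be gripped anywhere, the cap being the top 28 mm; the other loose fresh white-capped stick, on the table at the start
- dry_mid (a point): centre (half-way up) of a round glue stick, 31 mm diameter, 106 mm tall, about 50 g, standing upright; z axis = its long axis, towards the cap; straight sides that may be gripped anywhere, the cap being the top 28 mm; the dried-out stick, with red tape round its cap and a red dot on top; at the start in bore 2 or bore 3 of the stand
- resident_mid (a point): centre (half-way up) of a round glue stick, 31 mm diameter, 106 mm tall, about 50 g, standing upright; z axis = its long axis, towards the cap; straight sides that may be gripped anywhere, the cap being the top 28 mm; a fresh white-capped stick already in the other of bores 2 and 3; it stays there
- stand: light wooden block 140 x 140 x 55 mm, fixed to the table, four bores in a square at (+-32, +-32) mm, so 64 mm apart; origin at the centre of its underside, z up, x and y along its sides
- stand_hole0 (a point): bore 0, in the wooden stand; centre of the mouth (level with the stand's top, 55 mm above the table) of a round bore of 36 mm diameter, 45 mm deep (its floor is 10 mm above the table), with a 2 mm chamfer. A fully seated stick has its centre 8 mm above the mouth and stands 61 mm proud. Empty at the start; diagonally opposite bore 1
- stand_hole1 (a point): bore 1, in the wooden stand; centre of the mouth (level with the stand's top, 55 mm above the table) of a round bore of 36 mm diameter, 45 mm deep (its floor is 10 mm above the table), with a 2 mm chamfer. A fully seated stick has its centre 8 mm above the mouth and stands 61 mm proud. Empty at the start; diagonally opposite bore 0
- stand_hole2 (a point): bore 2, in the wooden stand; centre of the mouth (level with the stand's top, 55 mm above the table) of a round bore of 36 mm diameter, 45 mm deep (its floor is 10 mm above the table), with a 2 mm chamfer. A fully seated stick has its centre 8 mm above the mouth and stands 61 mm proud. Holds a stick at the start; diagonally opposite bore 3
- stand_hole3 (a point): bore 3, in the wooden stand; centre of the mouth (level with the stand's top, 55 mm above the table) of a round bore of 36 mm diameter, 45 mm deep (its floor is 10 mm above the table), with a 2 mm chamfer. A fully seated stick has its centre 8 mm above the mouth and stands 61 mm proud. Holds a stick at the start; diagonally opposite bore 2
- camera: desk camera's foot and post, fixed to the table at the far side: black round foot of 90 mm diameter, thin post, the white head (42 x 54 x 34 mm) at its top 310 mm above the table, facing roughly towards the robot; origin under the foot's centre
- head (a joint): downward tilt of the camera head (rad, 0 = looks level, 0.5 = looks 0.5 rad below level), about a level axis 310 mm above the table; stiff; do not move it
- lens (a point): centre of the lens's front glass, 34 mm ahead of the tilt axis; its -x axis is the direction in which the camera looks (ahead and downward), y is level, z is upward and square to the line of sight
- view (a point): the point in the air on the line of sight 150 mm in front of the lens, where the middle of the dried-out stick is to be; same axes as the lens: the stick's long axis is to lie along this z axis, cap end towards +z
- eraser: blue and white eraser, 22 x 45 x 13 mm, lying on the table near its front edge; origin under its centre; a bystander, leave it where it is
- pen: violet felt pen, 13 x 148 x 12 mm, lying on the table near its front edge; origin under its centre; a bystander, leave it where it is
- tape: roll of tape, 94 mm diameter, 19 mm high, flat on the table at the far left; origin under its centre; a bystander, leave it where it is
Things that resemble listed ones, but are neither listed nor needed, are in the scene too. Leave any turquoise look-alike of the part that bears dry_mid alone. What is shaped like the part that bears fresh_b_mid but orange or pink is not meant.

How it is judged:
By the outcome, as a careful person would: the job done as asked, in the order asked, and still so for the second after the job is handed in, while the arm keeps its last pose, push and grip.
It also fails if it takes over 61 s, if anything falls off the work surface, if the arm or the gripper's body presses on something with over 40 N, if the wrist force passes 120 N, or if a joint passes its speed limit or range.

## Working session

There is one attempt and no reset: what is moved stays moved. The work goes in short steps, each a Python script; the robot and the scene stay as the last script left them, time stands still between calls to the robot, and variables do not carry over. Pictures are saved under pics/ and viewed, at most 10 in all, crops included, and the job is handed in when it is done.

```bash
mkdir -p pics; python3 - <<'E'
from bench import env,monitor,eyes
import cv2,numpy as np,pickle
for n in("side","top"):
    f=eyes.grab_frame(n); cv2.imwrite(f"pics/{n}0.png",cv2.resize(f["frame"][:,:,::-1],(800,600),interpolation=cv2.INTER_CUBIC)); pickle.dump(f,open(f"{n}0.pkl","wb"))
    v=f["view"]; print(n,f["mtx"].tolist(),(-v[:3,:3].T@v[:3,3]).round(3),v[:3,:3].round(3).tolist())
print(monitor.sense(), env.hold_point_z)
E
```

```text
side [[420.64609780410206, 0.0, 243.7556534074867], [0.0, 420.64609780410206, 190.26305090217096], [0.0, 0.0, 1.0]] [ 0.159 -0.889  0.779] [[0.881, -0.473, -0.018], [-0.277, -0.484, -0.83], [0.384, 0.736, -0.558]]
top [[499.10615917463764, 0.0, 244.96473003733277], [0.0, 499.10615917463764, 186.54076311191972], [0.0, 0.0, 1.0]] [ 0.308 -0.138  1.477] [[0.11, -0.994, 0.002], [-0.971, -0.108, -0.211], [0.21, 0.021, -0.977]]
{'clock': 0.1, 'joints': array([ 8.94586485e-01,  3.13413834e-01,  1.49831095e+00, -1.98771907e-05,
        1.33100014e+00, -2.23397777e-01]), 'qvel': array([-2.47463857e-05,  6.71704333e-04, -2.38559327e-03, -4.65899733e-04,
       -8.70324405e-04,  1.63943236e-03]), 'joint_efforts': array([ 4.06165025e-03, -4.12901008e+01, -2.60141051e+01, -9.33988349e-05,
        3.04669498e-03,  2.47506813e-05]), 'position': array([0.22956411, 0.47191459, 0.23080106]), 'ee_rot': array([ 2.24474392e-01,  9.74479824e-01, -5.14022181e-04, -2.37457573e-04]), 'contact_force': array([-0.29235779, -0.40070378, -0.74643638]), 'ft_torque': array([-0.01872887, -0.01346465,  0.0086902 ]), 'gripper_force': 0.0, 'finger_gap': 1.0001718186120365} 0.0187
```

View pics/side0.png

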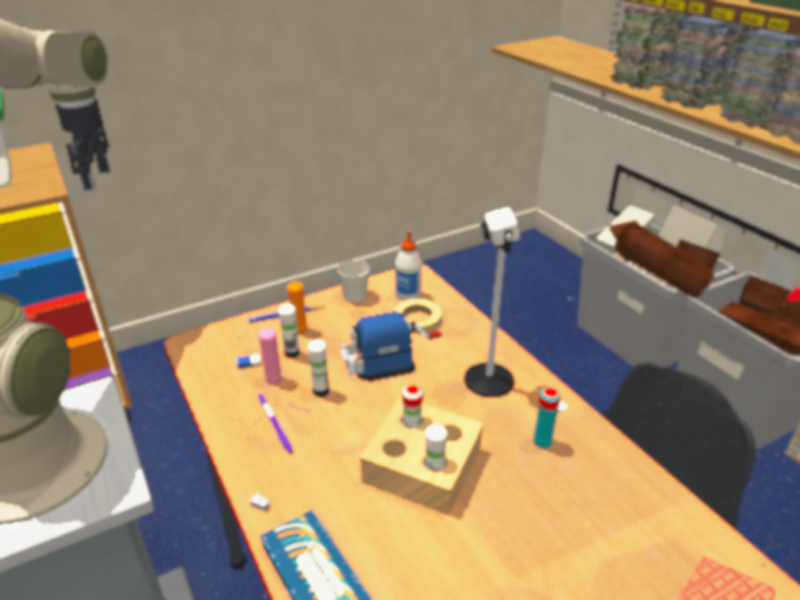

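View pics/top0.png

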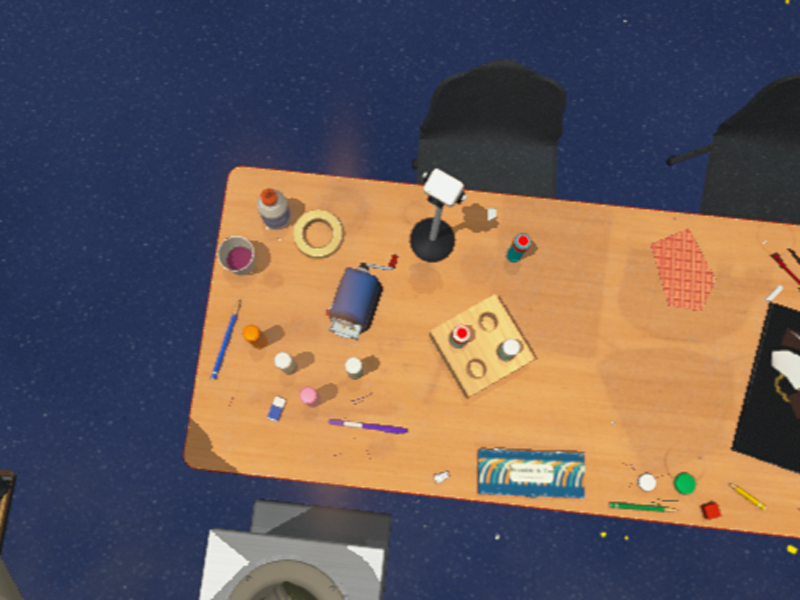

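Top view: fresh white sticks at about (285,361) and (354,367), stand centre about (483,345), with the dry stick (red) at (461,333) and the resident at (510,348). Empty bores are at (488,321) and (477,368), the camera foot is at (432,240) and the head at (443,187). I'll zoom in on the objects and the head for precise features.

```bash
python3 - <<'E'
import cv2,numpy as np,pickle
I=cv2.INTER_CUBIC
S=pickle.load(open("side0.pkl","rb"))["frame"][:,:,::-1].copy();T=pickle.load(open("top0.pkl","rb"))["frame"][:,:,::-1].copy()
def crop(im,x,y,w,h,k): return cv2.resize(im[y:y+h,x:x+w],(w*k,h*k),interpolation=I)
# head crops: side x300-340,y125-165 ; top x262-302,y100-140, k=10
a=crop(S,300,126,40,40,10); b=crop(T,262,100,40,40,10); cv2.imwrite("pics/head.png",np.hstack([a,b]))
a=crop(S,150,175,200,60*2+30,4); cv2.imwrite("pics/sidec.png",a)
a=crop(T,150,120,200,150,4); cv2.imwrite("pics/topc.png",a)
E
```

```text
(no output)
```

View pics/head.png

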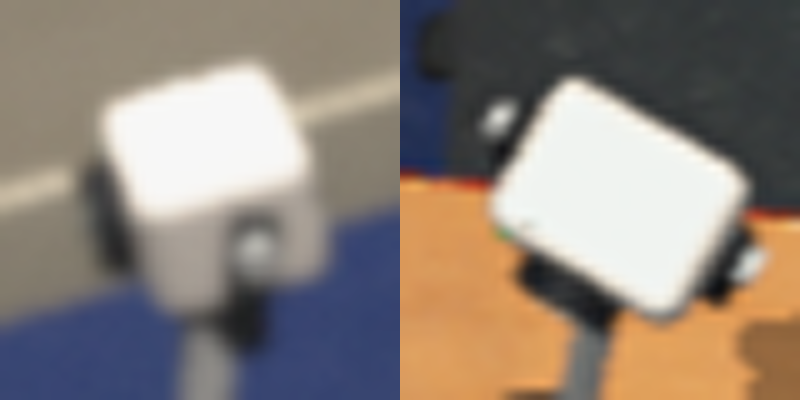

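View pics/topc.png

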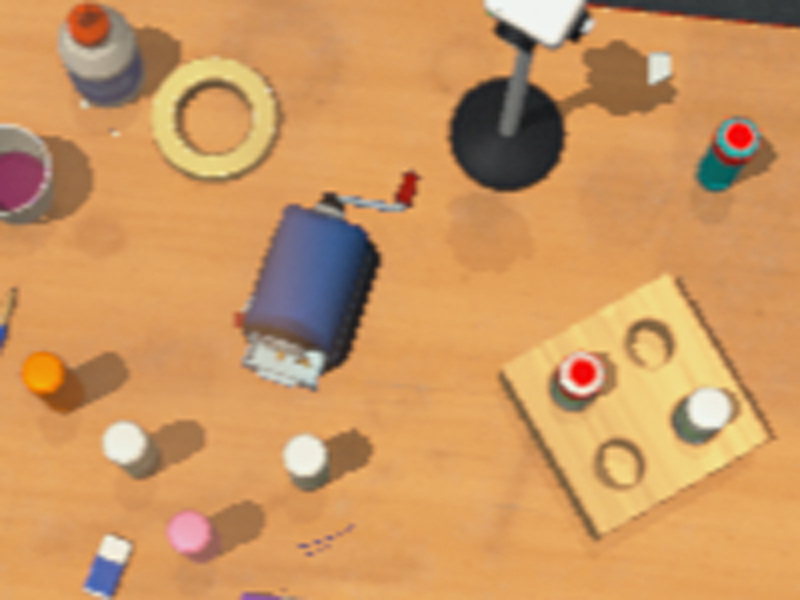

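View pics/sidec.png

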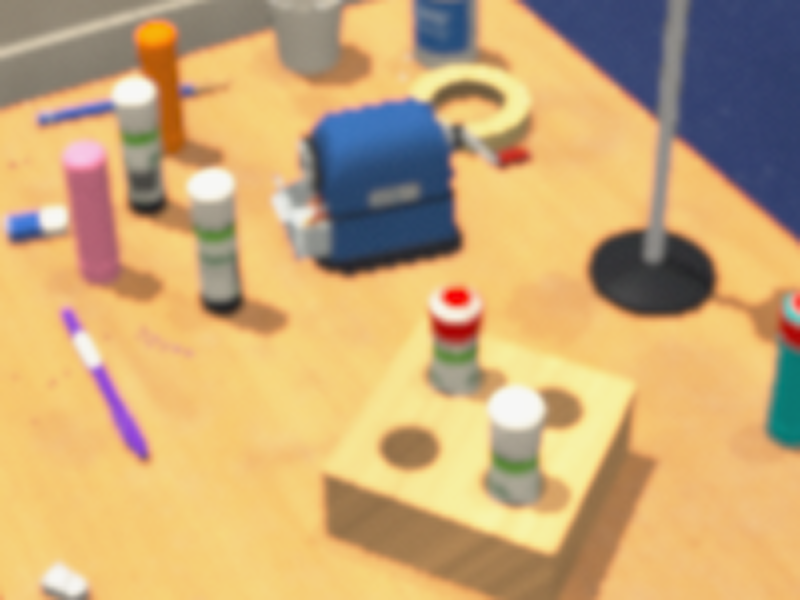

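Head crop: the white box's top-face corners, silver tilt knobs and black lens (front, lower left in top view, left in side view) are all visible. The other two crops give cap tops, bores and stand corners. I'll fit everything with least squares.

```bash
cat > h.py <<'E'
import numpy as np,pickle,cv2
from scipy.optimize import least_squares
C={n:pickle.load(open(n+"0.pkl","rb")) for n in("side","top")}
def proj(n,P):
    c=C[n]; q=(c["view"][:3,:3]@np.atleast_2d(P).T).T+c["view"][:3,3]; q=q@np.array(c["mtx"]).T; return q[:,:2]/q[:,2:]
def pk(n,X,Y,k,x0,y0): return np.array([(X+.5)/k-.5+x0,(Y+.5)/k-.5+y0])
T=lambda X,Y:pk("top",X,Y,4,150,120)
S=lambda X,Y:pk("side",X,Y,4,150,175)
HT=lambda X,Y:pk("top",X,Y,10,262,100)
HS=lambda X,Y:pk("side",X,Y,10,300,126)
E
cat > fit.py <<'E'
from h import *
out={}
def tri(t,s,z):
    r=least_squares(lambda p:np.r_[proj("top",[p[0],p[1],z])[0]-t,proj("side",[p[0],p[1],z])[0]-s],[.4,0]); return r.x,r.fun.round(1)
for nm,t,s in(("A",T(127,443),S(135,90)),("B",T(306,457),S(212,185))):
    x,f=tri(t,s,.106); print(nm,x.round(4),f); out[nm]=x
x,f=tri(T(507,134),S(653,270),.008); print("foot",x.round(4),f)
# stand
obs=[]
h=.032
def R(a): return np.array([[np.cos(a),-np.sin(a)],[np.sin(a),np.cos(a)]])
pts=[((-h,-h),.055,T(620,463),S(409,447)),((h,h),.055,T(650,342),S(558,408)),
((-h,h),.116,T(582,374),S(456,300)),((h,-h),.116,T(709,410),S(516,403)),
((-.07,-.07),.055,None,S(325,475)),((.07,.07),.055,None,None),((.07,-.07),.055,T(772,437),None)]
def st(p):
    r=[]
    for l,z,t,s in pts:
        P=np.r_[p[:2]+R(p[2])@np.array(l),z]
        if t is not None:r.append(proj("top",P)[0]-t)
        if s is not None:r.append(proj("side",P)[0]-s)
    return np.concatenate(r)
best=min((least_squares(st,[.45,-.1,a]) for a in np.arange(-3,3.2,.5)),key=lambda r:r.cost)
p=best.x; print("stand",p.round(4),best.fun.round(1))
for nm,l in(("near",(-h,-h)),("far",(h,h)),("dry",(-h,h)),("res",(h,-h))):
    out[nm]=p[:2]+R(p[2])@np.array(l); print(nm,out[nm].round(4))
out["stand"]=p
# head: front edge first. corners: sx(+1=front),sy(left of look),sz
def hd(p,full=False):
    fx,fy,yaw,t,ox,oz,d=p
    L=np.array([np.cos(yaw)*np.cos(t),np.sin(yaw)*np.cos(t),-np.sin(t)]); Y=np.array([-np.sin(yaw),np.cos(yaw),0]); Z=np.cross(L,Y)
    A=np.array([fx,fy,.31])
    if full: return A,L,Y,Z
    c=lambda a,b,e:A+L*(ox+.021*a)+Y*.027*b+Z*(oz+.017*e)
    r=[]
    # look ~ -x,+y: Y (left of look) ~ -y,-x => right/down in top image
    for a,b,q in((-1,1,(362,187)),(1,1,(272,333)),(1,-1,(82,213)),(-1,-1,(168,65))): r.append(proj("top",c(a,b,1))[0]-HT(*q))
    for a,b,e,q in((1,-1,1,(95,100)),(-1,-1,1,(265,55)),(-1,1,1,(318,170)),(1,1,1,(147,222)),(1,1,-1,(172,328)),(-1,1,-1,(335,283))): r.append(proj("side",c(a,b,e))[0]-HS(*q))
    r.append(proj("top",A+Y*d)[0]-HT(348,262)); r.append(proj("top",A-Y*d)[0]-HT(98,117)); r.append(proj("side",A+Y*d)[0]-HS(252,250))
    r.append((p[:2]-x)*400)
    r.append([(oz)*100])
    return np.concatenate(r)
r=least_squares(hd,[x[0],x[1],2.6,.4,.0,.0,.03]); print("head",r.x.round(3),r.cost); print(r.fun.round(1))
print("sd",np.sqrt(np.diag(np.linalg.inv(r.jac.T@r.jac))).round(3))
A,L,Y,Z=hd(r.x,True); out.update(A=A,L=L,Y=Y,Z=Z,a=out["A"],b=out["B"]); print("view",A+L*.184,L,Z)
out["hp"]=r.x
pickle.dump(out,open("est.pkl","wb"))
E
python3 fit.py
```

```text
A [0.4595 0.0534] [-0.2  0.4  0.4  0. ]
B [ 0.4636 -0.0712] [ 0.1  0.4  0.3 -0.4]
foot [ 0.7368 -0.1901] [ 0.1  0.5  0.3 -0.6]
stand [ 0.5333 -0.2988 -0.928 ] [ 0.2  0.9  1.1 -0.1 -0.3  0.9 -0.4 -0.6  0.   0.7  0.3 -0.4  0.3 -0.2
  1.2  0.1 -0.  -0.8 -0.6  0.8]
near [ 0.4885 -0.2924]
far [ 0.5781 -0.3053]
dry [ 0.5397 -0.254 ]
res [ 0.5268 -0.3436]
head [ 7.38e-01 -1.89e-01  2.69e+00  2.60e-01  3.00e-03 -1.00e-03  3.50e-02] 5.902741767547979
[-0.7 -0.4 -0.7 -0.1 -0.7  0.7 -0.3  0.6  0.7  0.5  0.8  0.4  0.3 -0.8
 -0.5 -1.2 -0.4  0.5  0.9  0.4 -0.1  0.9  0.6  1.   1.   0.7  0.4  0.3
 -0.1]
sd [0.001 0.001 0.024 0.041 0.001 0.001 0.002]
view [ 0.57793938 -0.11163281  0.26276432] [-0.86954187  0.42189335 -0.25671565] [-0.23096536  0.11206217  0.96648698]
```

```bash
cat > r.py <<'E'
from h import *
from bench import env,kinematics,monitor,eyes
from scipy.spatial.transform import Rotation as Ro
est=pickle.load(open("est.pkl","rb"))
hz=env.hold_point_z
def quat(y,z=(0,0,-1.)):
    """tool y = +-y, whichever needs least joint motion"""
    y=np.array(y,float);y/=np.linalg.norm(y);z=np.array(z,float)
    return [Ro.from_matrix(np.c_[np.cross(s*y,z),s*y,z]).as_quat() for s in(1,-1)]
def best(pos,y,z=(0,0,-1.)):
    q0=monitor.sense()["joints"];o=[]
    for q in quat(y,z):
        j=kinematics.ik(pos,q)
        if j is not None:o.append((np.abs(np.array(j)-q0).max(),list(q),np.array(j).round(2)))
    o.sort(key=lambda a:a[0]);print("ik",o[0][0].round(2),o[0][2]);return o[0][1]
def st(m=""):
    s=monitor.sense();print(m,"t",round(s["clock"],1),s["position"].round(4),"F",s["contact_force"].round(1),"gap",round(s["finger_gap"],3),"gf",round(s["gripper_force"],1));return s
def snap(tag,boxes):
    im=[]
    for n,(x,y,w,h,k) in boxes:
        f=eyes.grab_frame(n);pickle.dump(f,open(f"{tag}_{n}.pkl","wb"))
        im.append(cv2.resize(f["frame"][y:y+h,x:x+w,::-1],(w*k,h*k),interpolation=cv2.INTER_CUBIC))
    cv2.imwrite(f"pics/{tag}.png",np.hstack(im))
E
cat > pick.py <<'E'
from r import *
import sys
nm,ydir,hole,tag=sys.argv[1],eval(sys.argv[2]),sys.argv[3],sys.argv[4]
p=est[nm]
q=best([*p,.18],ydir);env.reach([*p,.18],q)
env.movel([*p,.064],.15);env.close_gripper(40);st("grip")
env.movel([*p,.22],.2);st("lift")
d=est["far"]-est["near"];h=est[hole]
q=best([*h,.22],d);env.reach([*h,.22],q)
env.movel([*h,.126],.15);env.hold(.3);st("above")
snap(tag,[("side",(240,200,80,120,5)),("top",(260,170,80,120,5))])
E
python3 pick.py a "(70,-85,0)" far pa 2>&1
```

```text
ik 1.03 [-0.14  0.23  1.75 -0.    1.16  0.74]
grip t 3.3 [0.4597 0.0534 0.0643] F [0.3 1.2 3.6] gap 0.348 gf 39.1
lift t 4.2 [0.459  0.0534 0.2189] F [ 0.5  0.6 -0.9] gap 0.349 gf 39.3
Traceback (most recent call last):
  File "pick.py", line 9, in <module>
    q=best([*h,.22],d);env.reach([*h,.22],q)
  File "r.py", line 12, in best
    for q in quat(y,z):
             ~~~~^^^^^
  File "r.py", line 9, in quat
    return [Ro.from_matrix(np.c_[np.cross(s*y,z),s*y,z]).as_quat() for s in(1,-1)]
                           ~~~~~^^^^^^^^^^^^^^^^^^^^^^^
ValueError: all the input array dimensions except for the concatenation axis must match exactly, but along dimension 0, the array at index 0 has size 3 and the array at index 1 has size 2
```

```bash
sed -i 's/^d=est.*/d=np.r_[est["far"]-est["near"],0];h=est[hole]/' pick.py
cat > cont.py <<'E'
from r import *
d=np.r_[est["far"]-est["near"],0];h=est["far"]
q=best([*h,.22],d);env.reach([*h,.22],q)
env.movel([*h,.126],.15);env.hold(.3);st("above")
snap("pa",[("side",(240,200,80,120,5)),("top",(260,170,80,120,5))])
E
python3 cont.py
```

```text
ik 1.27 [-0.66  0.61  1.07 -0.    1.45 -0.52]
above t 6.7 [ 0.5782 -0.3054  0.1266] F [-1.  -0.3 -0.3] gap 0.348 gf 39.3
```

View pics/pa.png

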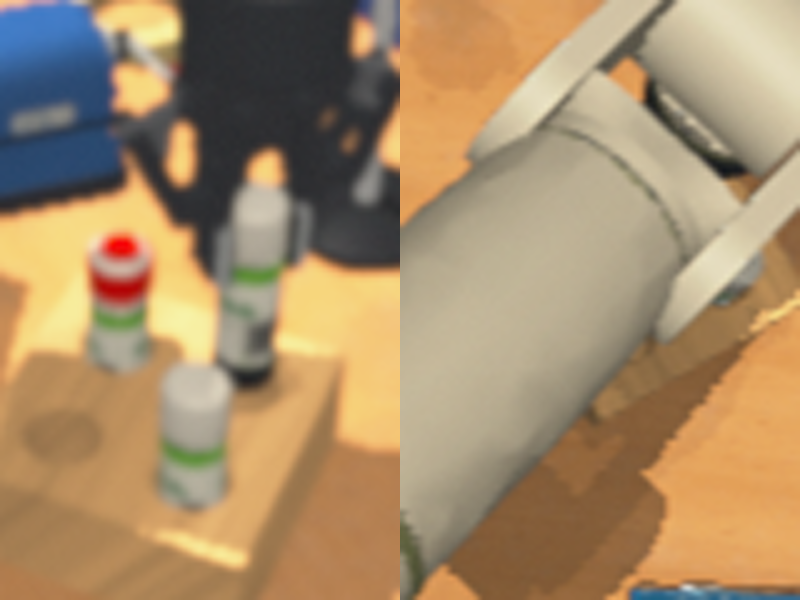

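Side view: the held stick is over the far bore, cap top about (262,200), base about (245,370), and it seems to lean slightly. I'll compare it with the projection.

```bash
python3 - <<'E'
from r import *
f=est["far"]
def pc(P): 
    q=proj("side",P); return ((q-[240,200]+.5)*5-.5).round(0).tolist()
print("expected bottom/top", pc([[*f,.062],[*f,.168]]), "mouth",pc([*f,.055]),pc([[*est["res"],.055],[*est["res"],.116]]),pc([[*f+[.01,0],.062],[*f+[0,.01],.062]]))
print(Ro.from_quat(monitor.sense()["ee_rot"]).as_matrix().round(3))
E
```

```text
expected bottom/top [[246.0, 371.0], [256.0, 199.0]] mouth [[245.0, 382.0]] [[197.0, 477.0], [201.0, 379.0]] [[264.0, 364.0], [234.0, 358.0]]
[[ 0.142  0.99   0.   ]
 [ 0.99  -0.142 -0.   ]
 [-0.     0.    -1.   ]]
```

```bash
cat > ins.py <<'E'
from r import *
import sys
def insert(h):
    """guarded lowering; on contact, back off and try offsets"""
    seat=.074
    offs=[(0,0)]+[(r*np.cos(a),r*np.sin(a)) for r in(.0025,.0045) for a in np.arange(0,6.2,np.pi/3)]
    for o in offs:
        p=h+np.array(o)
        env.movel([*p,.126],.1)
        hit=env.movel([*p,seat+.002],.05,guard=8)
        s=st(f"off {np.round(o,4)} hit {hit}")
        if s["position"][2]<seat+.012: return p
    return None
if __name__=="__main__":
    p=insert(est[sys.argv[1]])
    if p is not None:
        env.release();st("open");env.movel([*p,.2],.2)
E
python3 ins.py far
```

```text
off [0 0] hit False t 8.2 [ 0.5782 -0.3054  0.0764] F [-0.1  0.2 -0.2] gap 0.344 gf 39.3
open t 8.8 [ 0.5781 -0.3053  0.076 ] F [-0.1 -0.3 -0.2] gap 1.003 gf 0.0
```

```bash
python3 pick.py b "(116,76,0)" near pb && python3 ins.py near && python3 - <<'E'
from r import *
import os
d=np.r_[est["dry"]-est["res"],0]
env.movel([.42,-.12,.25],.25)
env.hold(.2);st()
snap("chk",[("side",(240,200,80,120,5)),("top",(250,175,80,120,5))])
E
```

```text
ik 0.63 [-0.4   0.24  1.74 -0.    1.17 -0.98]
grip t 12.1 [ 0.4638 -0.0712  0.0643] F [-0.6  0.6  3.4] gap 0.344 gf 39.3
lift t 13.0 [ 0.4631 -0.071   0.2188] F [ 0.3 -0.5 -0.4] gap 0.349 gf 39.5
ik 0.38 [-0.75  0.42  1.38 -0.    1.35 -0.6 ]
above t 15.0 [ 0.4886 -0.2925  0.1265] F [ 0.7  0.3 -0.5] gap 0.35 gf 39.5
off [0 0] hit False t 16.5 [ 0.4886 -0.2925  0.0763] F [-0.1  0.2 -0.7] gap 0.345 gf 39.5
open t 17.1 [ 0.4885 -0.2924  0.076 ] F [ 0.1 -0.3 -0.1] gap 1.001 gf 0.0
 t 18.9 [ 0.4201 -0.1207  0.2494] F [ 0.4 -0.7  0.2] gap 1.002 gf 0.0
```

View pics/chk.png

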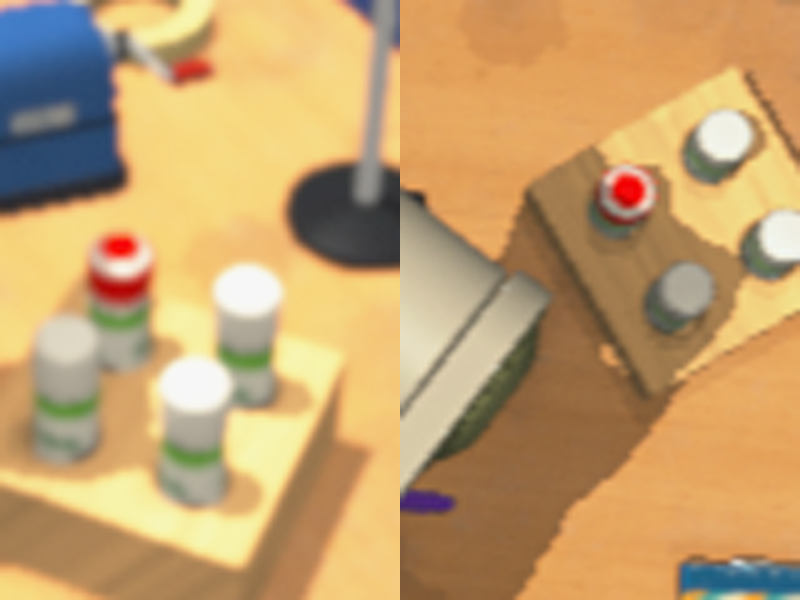

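Side and top views show all four sticks seated at equal height in the bores. Next I'll refine the head pose from the bright top-face contours, then pull the dry stick.

```bash
cat > ref.py <<'E'
from h import *
est=pickle.load(open("est.pkl","rb"))
cont={}
for n,x,y,th in(("side",300,126,212),("top",262,100,190)):
    g=C[n]["frame"][y:y+40,x:x+40].min(axis=2)
    G=cv2.resize(g,(400,400),interpolation=cv2.INTER_CUBIC)
    m=(G>th).astype(np.uint8); k,lab,stt,_=cv2.connectedComponentsWithStats(m); i=1+np.argmax(stt[1:,4])
    c=max(cv2.findContours((lab==i).astype(np.uint8),cv2.RETR_EXTERNAL,cv2.CHAIN_APPROX_NONE)[0],key=len)[:,0,:]
    print(n,stt[i],cv2.minAreaRect(c)); cont[n]=(c[::4]+.5)/10-.5+[x,y]
def axes(yaw,t):
    L=np.array([np.cos(yaw)*np.cos(t),np.sin(yaw)*np.cos(t),-np.sin(t)]);Y=np.array([-np.sin(yaw),np.cos(yaw),0]);return L,Y,np.cross(L,Y)
a=np.arange(0,2*np.pi,np.pi/12)
def model(p):
    fx,fy,yaw,t,ox,oz,c,sx,sy,tx,ty,s=p;L,Y,Z=axes(yaw,t);A=np.array([fx,fy,.31])
    u=.021-s;v=.027-s
    P=np.array([A+L*(ox+np.sign(np.cos(b+.01))*(u-c)+c*np.cos(b))+Y*(np.sign(np.sin(b+.01))*(v-c)+c*np.sin(b))+Z*(oz+.017) for b in a])
    return proj("side",P)+[sx,sy],proj("top",P)+[tx,ty]
def res(p):
    r=[]
    for n,q in zip(("side","top"),model(p)):
        h=cv2.convexHull((q*1).astype(np.float32)); r+=[cv2.pointPolygonTest(h,(float(x),float(y)),True) for x,y in cont[n]]
    pr=(p-p0)/np.array([.003,.003,.5,.5,.006,.003,.002,.5,.5,.5,.5,.0015])
    return np.r_[r,pr*1.5]
h=est["hp"];
for t0 in(.15,.3,.45):
    p0=np.r_[h[:6],.005,0,0,0,0,.0015];p0[3]=t0
    r=least_squares(res,p0,diff_step=1e-3,x_scale=[.01,.01,.1,.1,.01,.01,.003,1,1,1,1,.002]);print(r.x.round(4),round(r.cost,2),"rms",np.sqrt(np.mean(r.fun[:-12]**2)).round(3))
E
python3 ref.py
python3 - <<'E'
from r import *
d=np.r_[est["dry"]-est["res"],0];p=est["dry"]
q=best([*p,.2],d);env.reach([*p,.2],q)
env.movel([*p,.074],.12);env.close_gripper(60);st("grip")
env.movel([*p,.23],.12);st("lift")
E
```

```text
side [  110    71   192   142 19368] ((204.75279235839844, 139.68359375), (120.9986343383789, 177.6416473388672), 73.9600601196289)
top [   95    84   245   224 32367] ((215.9373016357422, 195.67535400390625), (208.38427734375, 161.14382934570312), 29.981639862060547)
[ 7.3910e-01 -1.8870e-01  2.7263e+00  2.6660e-01  3.2000e-03 -3.1000e-03
  5.2000e-03  0.0000e+00 -0.0000e+00  6.0000e-04 -0.0000e+00  1.5000e-03] 31.85 rms 0.477
[ 7.3880e-01 -1.8860e-01  2.7269e+00  2.7750e-01  2.8000e-03 -3.1000e-03
  5.4000e-03  0.0000e+00  0.0000e+00  0.0000e+00  0.0000e+00  1.5000e-03] 31.79 rms 0.477
[ 7.391e-01 -1.888e-01  2.728e+00  2.788e-01  3.100e-03 -3.000e-03
  5.500e-03  0.000e+00  0.000e+00  0.000e+00  0.000e+00  1.500e-03] 31.94 rms 0.477
ik 1.48 [-0.64  0.49  1.32 -0.    1.33  1.08]
grip t 22.1 [ 0.5399 -0.2542  0.0743] F [1.  0.3 3.3] gap 0.341 gf 59.0
lift t 23.6 [ 0.5395 -0.2539  0.2292] F [ 0.4  1.3 -0.3] gap 0.344 gf 59.1
```

```bash
python3 - <<'E'
src=open('ref.py').read().split("h=est[\"hp\"];")[0]; exec(src)
h=est["hp"]; p0=np.r_[h[:6],.005,0,0,0,0,.0015]
sc=np.array([.003,.003,.2,.2,.006,.003,.002,.5,.5,.5,.5,.0015])
for fix in(None,.15,.2,.25,.3,.35,.4):
    def f(u):
        p=p0+(u-10)*sc
        if fix:p[3]=fix
        return res(p)
    r=least_squares(f,np.full(12,10.),diff_step=2e-3); p=p0+(r.x-10)*sc
    print(fix,p.round(4),round(r.cost,2),np.sqrt(np.mean(r.fun[:-12]**2)).round(3))
    if fix is None: pb=p
vis=[]
for n,x,y,q in(("side",300,126,model(pb)[0]),("top",262,100,model(pb)[1])):
    im=cv2.resize(C[n]["frame"][y:y+40,x:x+40,::-1],(400,400),interpolation=cv2.INTER_CUBIC)
    fx,fy,yaw,t,ox,oz=pb[:6];L,Y,Z=axes(yaw,t);A=np.array([fx,fy,.31]);off=pb[7:9] if n=="side" else pb[9:11]
    D=lambda P:((proj(n,P)+off-[x,y]+.5)*10-.5).round().astype(int)
    cv2.polylines(im,[((q-[x,y]+.5)*10-.5).round().astype(int)],True,(0,0,255),1)
    c=np.array([A+L*(ox+.021*i)+Y*.027*j+Z*(oz-.017) for i,j in((1,-1),(1,1),(-1,1))])
    cv2.polylines(im,[D(c)],False,(0,160,0),1)
    cv2.polylines(im,[D(np.array([A+L*.034+.012*(np.cos(b)*Y+np.sin(b)*Z) for b in np.arange(0,6.3,.4)]))],True,(255,0,255),1)
    for P in(A+Y*.035,A-Y*.035): cv2.circle(im,D(P)[0].tolist(),5,(255,0,0),1)
    vis.append(im)
cv2.imwrite("pics/ov.png",np.hstack(vis))
np.save("pb.npy",pb)
E
```

```text
side [  110    71   192   142 19368] ((204.75279235839844, 139.68359375), (120.9986343383789, 177.6416473388672), 73.9600601196289)
top [   95    84   245   224 32367] ((215.9373016357422, 195.67535400390625), (208.38427734375, 161.14382934570312), 29.981639862060547)
None [ 7.3850e-01 -1.8880e-01  2.7287e+00  2.7690e-01  3.0000e-03 -2.7000e-03
  5.6000e-03 -4.9190e-01  1.8630e-01  1.9770e-01 -5.1570e-01  1.5000e-03] 12.94 0.269
0.15 [ 7.38000e-01 -1.88700e-01  2.72910e+00 -4.82309e+01  4.30000e-03
 -3.20000e-03  5.10000e-03 -4.93600e-01  2.04700e-01  1.68300e-01
 -5.13400e-01  1.30000e-03] 22.69 0.377
0.2 [ 7.3820e-01 -1.8880e-01  2.7286e+00 -6.6760e+00  3.9000e-03 -3.0000e-03
  5.4000e-03 -4.8770e-01  1.9990e-01  1.8200e-01 -5.1750e-01  1.4000e-03] 16.53 0.313
0.25 [ 7.38500e-01 -1.88900e-01  2.72870e+00 -2.05174e+01  3.40000e-03
 -2.80000e-03  5.50000e-03 -4.88100e-01  1.88800e-01  1.87600e-01
 -5.21400e-01  1.50000e-03] 13.4 0.275
0.3 [ 7.3850e-01 -1.8890e-01  2.7286e+00  7.1958e+00  2.8000e-03 -2.6000e-03
  5.7000e-03 -4.9110e-01  1.8180e-01  1.9460e-01 -5.2250e-01  1.6000e-03] 13.27 0.273
0.35 [ 7.3870e-01 -1.8900e-01  2.7288e+00  7.1959e+00  2.3000e-03 -2.5000e-03
  5.6000e-03 -4.9190e-01  1.6900e-01  2.0500e-01 -5.2510e-01  1.6000e-03] 16.04 0.307
0.4 [ 7.389e-01 -1.890e-01  2.730e+00  7.196e+00  1.700e-03 -2.300e-03
  5.600e-03 -4.972e-01  1.609e-01  2.107e-01 -5.249e-01  1.600e-03] 21.62 0.367
```

View pics/ov.png

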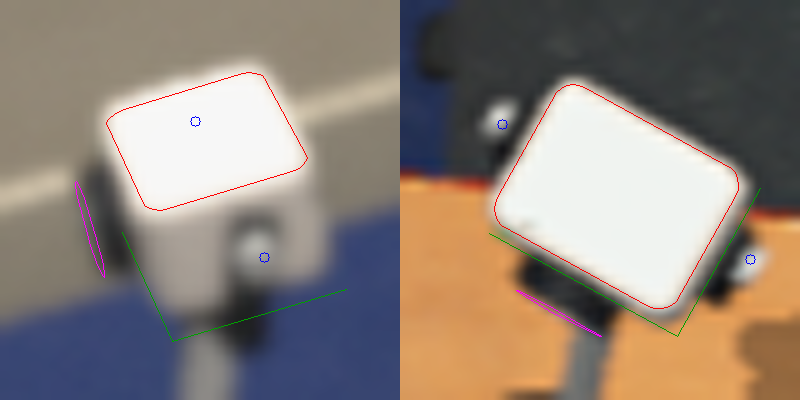

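The overlay matches, giving yaw ≈ 2.725 and tilt ≈ 0.27. Now presenting.

```bash
python3 - <<'E'
from r import *
yaw,t=2.725,.272
A=np.array([.738,-.189,.31])
L=np.array([np.cos(yaw)*np.cos(t),np.sin(yaw)*np.cos(t),-np.sin(t)]);Y=np.array([-np.sin(yaw),np.cos(yaw),0]);Z=np.cross(L,Y)
V=A+.184*L; print("view",V.round(4),"Z",Z.round(3))
pos=V+Z*(.030-hz)
pickle.dump((V,Z,L,Y,pos),open("goal.pkl","wb"))
q=best(pos,Y,-Z)
q2=best(pos-[.06,0,0]+[0,-.03,.02],Y,-Z)
env.reach(pos-[.06,0,0]+[0,-.03,.02],q)
env.movel(pos,.1);env.hold(.5);s=st("view")
print(Ro.from_quat(s["ee_rot"]).as_matrix()[:,2].round(3))
x,y,w,hh=220,100,130,150
im=[]
for n,(x,y) in(("side",(240,100)),("top",(215,95))):
    f=eyes.grab_frame(n);pickle.dump(f,open(f"v_{n}.pkl","wb"))
    g=cv2.resize(f["frame"][y:y+120,x:x+80,::-1],(400,600)[:2],interpolation=cv2.INTER_CUBIC)
    for P in(V,V+Z*.053,V-Z*.053):
        u=((proj(n,P)[0]-[x,y]+.5)*5-.5).round().astype(int);cv2.circle(g,u.tolist(),3,(255,0,255),1)
    im.append(g)
cv2.imwrite("pics/view.png",np.hstack(im))
E
```

```text
view [ 0.5759 -0.1173  0.2606] Z [-0.246  0.109  0.963]
ik 0.51 [-0.4   0.28  1.47 -0.01  1.13  1.59]
ik 0.39 [-0.51  0.15  1.58  0.03  1.15  1.47]
view t 25.5 [ 0.5731 -0.1161  0.2715] F [-0.  -0.3  0.1] gap 0.343 gf 59.1
[ 0.246 -0.109 -0.963]
```

View pics/view.png

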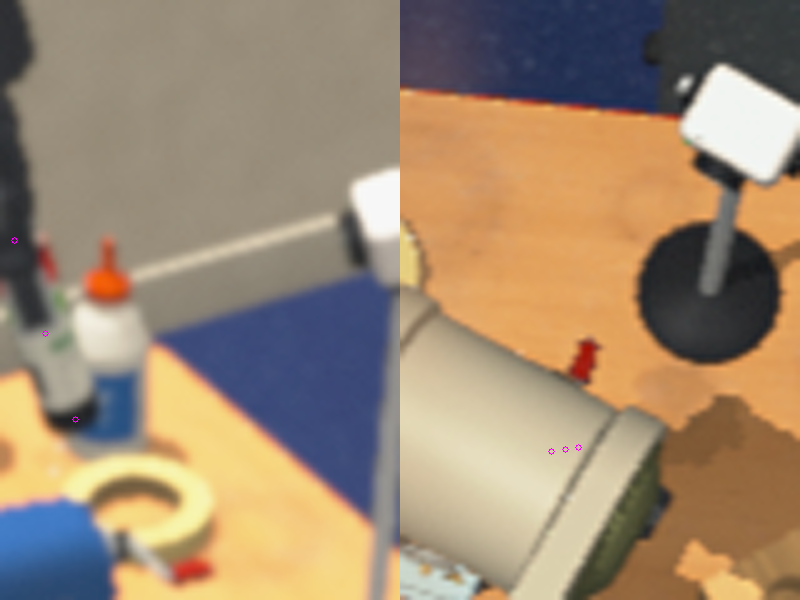

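The side view shows the stick on the predicted axis (base about (70,412) against a predicted (75,419), 1–2 px), leaning as wanted. One last check of the stand and surroundings.

```bash
python3 - <<'E'
import pickle,cv2
f=pickle.load(open("v_side.pkl","rb"))["frame"]
cv2.imwrite("pics/last.png",cv2.resize(f[160:340,150:390,::-1],(720,540),interpolation=cv2.INTER_CUBIC))
E
```

```text
(no output)
```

View pics/last.png

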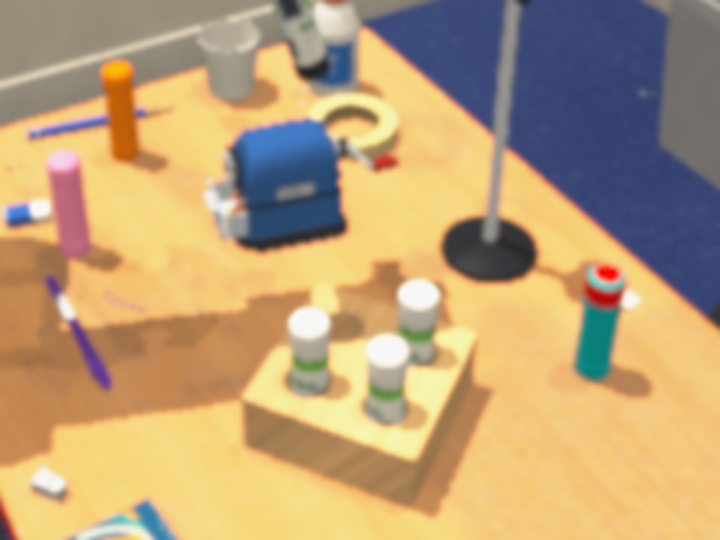

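Three white sticks are seated in the stand at (310,350), (387,378) and (418,320). Everything else is where it was, so I'm handing in.

```bash
python3 -c "
from bench import job
print(job.hand_in())"
```

```text
the job is handed in; nothing more can be done
None
```

Job handed in: both fresh sticks are seated in the stand, and the red-taped stick is held cap up about 15 cm in front of the lens, with its pose good to a few mm and roughly 2°; nothing else looked moved in the last picture.

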